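Set the pressure foot of a proofing press with a gauge blade

TASK

On the small proofing press, slide the steel gauge blade along the bed until it lies flat right through under the pressure foot, then turn the black adjusting screw down until the foot just nips the blade, so that it still slides but with a light, clear drag (a pull of about 3 to 7 N). Never jam the foot down hard on the blade; leave the blade lying in the gap with that drag on it, let go of everything, and leave the other things on the table where they are.

Things in the scene. Friction and masses are not known exactly. Their poses are not given: they have to be found in the camera images.
- press: Small proofing press fixed to the table, 250 x 120 mm. Origin on the table; +x runs along the bed from the gauge end to the bridge, z up. Bridge at x = 60 mm: 14 mm posts at y = -43 and +43 mm and a grey crossbar (36 x 108 mm, 52 to 68 mm high, nuts to 73 mm), the black adjusting screw on top, the dark steel sprung pressure foot (30 mm in x, 44 mm in y) hanging below between the posts.
- bed: Flat steel bed plate of the press, 236 x 104 x 11 mm; its top is 15 mm above the table. It runs from x = -136 to +100 mm in the press frame. Its axes are the press's; its origin is at the press's origin, 4 mm above the table.
- spindle: The screw's spindle, a 10 mm steel rod hidden under the crossbar; it carries the pressure foot. It goes down with the screw, 3.18 mm per rad; its height therefore tells the screw's angle but, because of the wear and the foot's spring, not where the foot is. Origin on the screw's axis, 22 mm above the table at joint 0.
- bed_axis (a point): Point on the bed's top surface right below the screw's axis, at the middle of the pressure foot's footprint (press x = 60 mm, y = 0, 15 mm above the table). Axes as the press's.
- screw (a joint): Screw angle, rad: starts at 0 to 0.3, can go to 5, grows clockwise seen from above, lowering the foot 20 mm a turn. Thread wear differs each time and is not measured: the foot first touches the blade between 1.2 and 2.6 rad, then its spring pushes about 11 N more per rad. Friction 0.12 N m; the screw stays where left; its torque does not tell when the foot touches, only the blade's drag does.
- screw_grip (a point): Middle of the screw's wing grip, on the screw's axis, 103 mm above the table and 15 mm below the wing's top. The wing is a black upright bar 50 mm long, 14 mm thick, from 82 to 118 mm above the table, on a 36 mm disc (74 to 82 mm). It lies along the press's x at joint 0 and turns with the screw (this point's x axis is along it). Grip it across its thickness.
- gauge: Loose gauge, 80 g: steel blade 140 x 25 x 3 mm with an upright dark wooden grip near its rear, 30 mm along x, 14 mm thick in y, 3 to 42 mm above the blade's underside. Origin on the underside below the grip's middle; +x to the tip, z up. It starts flat on the bed. Free, it slides at 0.5 N; nipped, at 0.5 N plus 1.2 times the foot's push. 3 to 7 N is right. A hand bearing down adds 0.6 of that load.
- gauge_tip (a point): Middle of the blade's tip edge, on its underside, 125 mm ahead of the gauge's origin. It starts 18 to 55 mm short of the screw's axis. For the setting it should lie 20 to 30 mm past it (10 to 40 mm is accepted), within 10 mm of the bed's middle line.
- block: Bystander: linoleum-faced wood block, 80 x 60 x 21 mm, lying to the left of the press. Origin under its centre.
- dish: Bystander: small white round dish, 70 mm wide, 22 mm high, to the right of the press. Origin under its centre.
- brush: Bystander: paint brush, 220 mm long. Origin under its middle.
- knife: Bystander: palette knife, 220 mm long. Origin under its middle.
- jar: Bystander: glass jar of brushes, 76 mm wide, about 215 mm high with the brushes. Origin under its centre.
- medium: Bystander: brown bottle, 60 mm wide, 150 mm high. Origin under its centre.
- brayer: Bystander: ink roller with a wooden handle, about 170 mm long. Origin near its middle, on the table.
Things that resemble listed ones, but are neither listed nor needed, are in the scene too. What is shaped like the gauge but purple or red is not meant.

How it is judged:
On the way:
1. The blade lies flat through the gap under the foot, still free of it (x of gauge_tip in the frame of bed_axis between 0.01 and 0.04 m and y of gauge_tip in the frame of bed_axis between -0.01 and 0.01 m and angle between gauge's own z axis and vertical below 0.06 rad and contact force between gauge and spindle below 0.5 N), for 0.2 s.
At the end, for the whole second after the job is handed in: The blade lies flat (within 0.06 rad), its tip 10 to 40 mm past the screw axis and within 10 mm of the bed's middle line, pressed by the foot with 1.8 to 6.5 N (a drag of about 3 to 7 N); gauge and screw at rest, released (x of gauge_tip in the frame of bed_axis between 0.01 and 0.04 m and y of gauge_tip in the frame of bed_axis between -0.01 and 0.01 m and angle between gauge's own z axis and vertical below 0.06 rad and contact force between gauge and spindle between 1.8 and 6.5 N and linear speed of gauge below 0.01 m/s and velocity of joint screw below 0.05 rad/s); the robot touches nothing.
It fails at once if The blade is jammed: the foot presses on it with more than 14 N (contact force between gauge and spindle above 14 N).
It fails at once if A bystander is moved more than 30 mm (distance of any of block, dish, brush, knife, jar, medium, brayer from where it was at the start of the episode above 0.03 m).
It also fails if it takes over 72 s, if anything falls off the work surface, if the arm or the gripper's body presses on something with over 40 N, if the wrist force passes 120 N, or if a joint passes its speed limit or range.

ROBOT

A 6-joint arm with a two-finger parallel gripper is mounted at the origin on the work surface. World frame = base frame: x ahead of the robot, y to its left, z up, the work surface at z = 0. Lengths are in m, angles in rad, forces in N, time in s.
With the tool pointing down it reaches from about 0.35 to 0.875 m from the base axis. Payload 4.2 kg.
Tool frame: the origin (TCP) lies at the very end of the fingers, on their centre line; the grasp point (between the pads) lies 19 mm behind it; z points along the fingers, x is the direction in which the jaws open and shut, and the axes are right-handed (so a half turn about z gives the same grasp; the last joint's range is limited). The gripper opens to 85 mm and grips with 20 to 120 N. Pads are 22 mm wide; open, the fingers measure 114 mm over their backs; the gripper's body (76 mm by 85 mm) begins 54 mm behind the grasp point. The pads swing forward as they close: fully open they stand 13 mm farther back than shut.
Start: joints at [1.391, 0.385, 0.008, 0, -1.194, -0.259], TCP at [0.265, 0.566, 0.231] pointing down, gripper open.
Joint ranges: [-3.14, 3.14], [-1.21, 2.06], [-1.07, 1.41], [-3.16, 2.05], [-2.99, -0.16], [-3.1, 3.1]. Speed limits (rad/s): [2.79, 2.79, 3.14, 3.14, 3.14, 3.14].

INTERFACE

Orientations are given as a rotation vector (axis times angle).
In Python, from plant import sensors, imaging, bot gives the robot as it stands. The module is installed in compiled form; this text tells all that it offers.
- The arm moves only by the tool step_arm, never from a script. Its argument "targets" is a list of rows, each a list of 7 numbers: the shift along the tool's x, y, z in m, then the turn, a rotation vector about the tool's x, y, z in rad, then the finger opening in m, from 0 to 0.0854. In form: [[x, y, z, wx, wy, wz, grip], ...]. A call has 1 to 10 rows; each row is the pose to reach, as a shift and turn from the pose measured when the call began, along the tool's axes at that moment; what a row does not reach only later rows make up. A row lasts 1/8 s, in which the tool goes at most 62.5 mm and 10.7 degrees, less where a joint would pass 70% of its speed; a pose out of reach is approached as far as the arm can. A call with a gripper value outside its range is refused whole. The fingers move at their own pace and stop on an object; "newtons" is the grip in N (left out, the last holds). Time passes only in rows, so rows that repeat a pose let the fingers close. It gives the time, the measured TCP pose, the force and the opening at its end, in the units of the state.
- sensors.state(): the state, without advancing time (a new reading comes with each control period).
- imaging.capture(name): name is "scene" or "top"; returns the picture (400x640x3 uint8, red, green, blue); there is no depth.
- imaging.get_calibration(name): a dict with "fx", "fy", "cx", "cy" (pixels), "view" (4x4, takes a point from world to camera coordinates). Camera axes: x right, y up, looking along -z (the intrinsics and any distortion apply to the point x, -y, -z); pixel columns grow to the right and rows downward; lengths in m; the calibration is good to about 2 mm. A picture is of the moment at which its call begins. get_calibration takes no time and is no camera call.
- bot.close_job(): hands the job in, once; it reports no verdict.
The state is a dict: "time": time; "qpos": joint angles; "qvel": joint speeds; "effort": joint torques, N m; "eef_pos": TCP position; "eef_rot": TCP orientation; "wrist_force": force on the tool from outside, world axes, zero at the start; "moment": the same for the moment, N m; "finger_gap": finger opening in m.
Only numpy, scipy, OpenCV 4.12 (cv2) and the standard library are available. Lean on these libraries where they do the work, as an engineer would, in place of code of your own. Each camera call takes 0.05 s, during which the arm holds its last target.

## Working session

There is one attempt and no reset: what is moved stays moved. The work goes in short steps, Python scripts to look and compute and a tool call to move; the robot and the scene stay as the last step left them, time stands still between calls to the robot, and variables do not carry over. Pictures are saved under pics/ and viewed, and the job is handed in when it is done.

Besides the shell and the picture viewer there is one more tool, called after "Request:" as name(argument=value, ...) on one line, values as JSON. step_arm: Moves the arm, as the interface text tells. Its arguments: {"type":"object","properties":{"targets":{"type":"array","items":{"type":"array","items":{"type":"number"}}},"newtons":{"type":"number"}},"required":["targets"]}

```bash
mkdir -p pics; python3 - <<'E'
from plant import sensors, imaging, bot
import cv2,numpy as np
for n in("scene","top"):
    im=imaging.capture(n); cv2.imwrite(f"pics/{n}0.png",im[:,:,::-1]); c=imaging.get_calibration(n); print(n,{k:np.round(v,4).tolist() if not isinstance(v,str) else v for k,v in c.items()})
print(sensors.state())
E
```

```text
scene {'fx': 453.8236, 'fy': 453.8236, 'cx': 319.9922, 'cy': 191.4044, 'view': [[0.6177, 0.7864, -0.0075, -0.2786], [-0.6021, 0.479, 0.6387, 0.247], [0.5059, -0.39, 0.7694, -1.6644], [0.0, 0.0, 0.0, 1.0]]}
top {'fx': 380.8181, 'fy': 380.8181, 'cx': 316.2093, 'cy': 203.9011, 'view': [[-0.0022, -0.9996, 0.0287, -0.0257], [0.999, -0.0009, 0.0451, -0.4904], [-0.0451, 0.0287, 0.9986, -0.9846], [0.0, 0.0, 0.0, 1.0]]}
{'time': 0.1, 'qpos': array([ 1.39061701e+00,  3.85504245e-01,  6.75132228e-03, -4.25992488e-04,
       -1.19401606e+00, -2.58572642e-01]), 'qvel': array([ 0.00061474,  0.00058357,  0.00337679,  0.00159585, -0.00152863,
       -0.00175953]), 'effort': array([-8.06461649e-04, -3.93316984e+01,  1.88929850e+01,  4.19797495e+00,
       -2.55348568e-03,  3.99732983e-06]), 'eef_pos': array([0.26528559, 0.56532135, 0.23031311]), 'eef_rot': array([ 1.68368715e+00, -2.65038871e+00,  1.85205991e-03]), 'wrist_force': array([0.39035603, 0.14514494, 0.40893144]), 'moment': array([ 0.00938281,  0.01428736, -0.02081021]), 'finger_gap': 0.08544673567769519}
```

View pics/scene0.png

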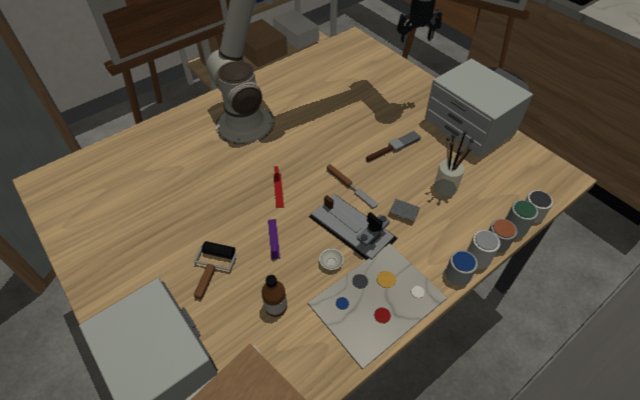

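View pics/top0.png

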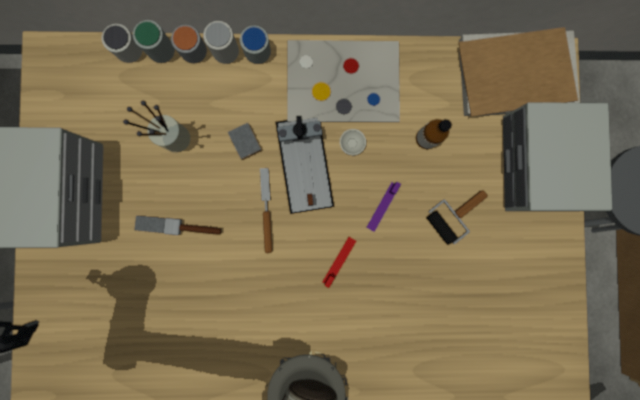

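The press is at about (305,165) in the top view and (355,225) in the scene view, with the grip at the near end and the black screw at the far end. I'll enlarge both views.

```bash
python3 - <<'E'
import cv2
a=cv2.imread("pics/top0.png")[105:225,225:375]; b=cv2.imread("pics/scene0.png")[180:270,290:430]
f=lambda i,s:cv2.convertScaleAbs(cv2.resize(i,None,fx=s,fy=s,interpolation=cv2.INTER_CUBIC),alpha=1.5)
cv2.imwrite("pics/topz.png",f(a,5)); cv2.imwrite("pics/scenez.png",f(b,5))
E
```

```text
(no output)
```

View pics/topz.png

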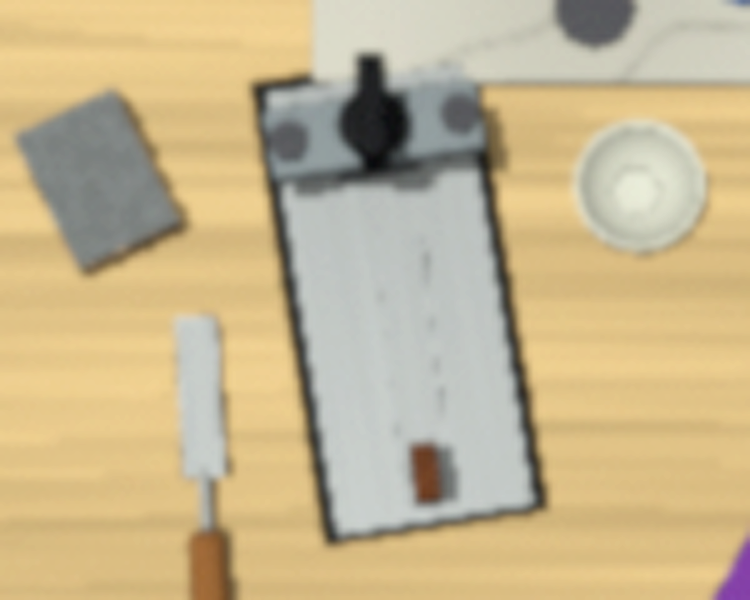

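View pics/scenez.png

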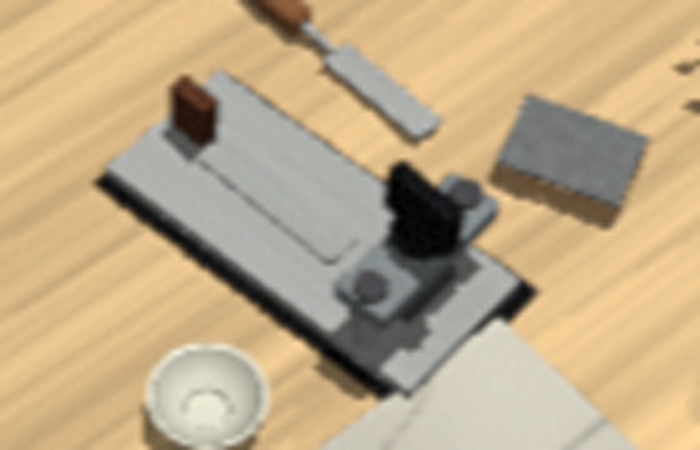

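```bash
cat > h.py <<'E'
import numpy as np
from plant import imaging
def ray(n,u,v,z):
    c=imaging.get_calibration(n); V=c["view"]; d=np.array([(u-c["cx"])/c["fx"],-(v-c["cy"])/c["fy"],-1.])
    R=V[:3,:3].T; o=-R@V[:3,3]; d=R@d; return o+d*(z-o[2])/d[2]
def proj(n,p):
    c=imaging.get_calibration(n); q=c["view"]@np.r_[p,1]; return c["cx"]+c["fx"]*q[0]/-q[2], c["cy"]-c["fy"]*q[1]/-q[2]
def tz(u,v,z): return ray("top",(u+.5)/5-.5+225,(v+.5)/5-.5+105,z)
def sz(u,v,z): return ray("scene",(u+.5)/5-.5+290,(v+.5)/5-.5+180,z)
E
python3 - <<'E'
from h import *
np.set_printoptions(precision=4,suppress=True)
nl=tz(290,140,.073); nr=tz(461,114,.073); print("nuts",nl,nr,np.linalg.norm(nl-nr),"mid",(nl+nr)/2)
d=nl-nr; print("yaw from nuts",np.arctan2(-d[0],d[1]))
snr=sz(371,287,.073); snl=sz(468,192,.073); print("scene nuts",snl,snr,np.linalg.norm(snl-snr),(snl+snr)/2)
d=snl-snr; print(np.arctan2(-d[0],d[1]))
a=tz(330,543,.004);b=tz(545,507,.004);c=tz(254,86,.004); print("base",a,b,c,np.linalg.norm(a-b),np.linalg.norm(a-c),"yaw",np.arctan2((a-b)[0]*-1,(a-b)[1]),np.arctan2((c-a)[1],(c-a)[0]))
w1=tz(372,55,.118);w2=tz(375,170,.118);print("wing",w1,w2,(w1+w2)/2)
g=tz(425,470,.057); print("grip top", g)
print("grip ends",tz(421,445,.057),tz(427,499,.057))
print("scene gauge tip corner R",sz(328,262,.018),sz(355,240,.018), "grip top sc", sz(193,97,.057))
E
```

```text
nuts [0.6639 0.0579 0.073 ] [ 0.6773 -0.0266  0.073 ] 0.0855407064155272 mid [0.6706 0.0157 0.073 ]
yaw from nuts 0.15710807093101656
scene nuts [0.6641 0.0631 0.073 ] [ 0.6784 -0.0237  0.073 ] 0.08793322256099541 [0.6712 0.0197 0.073 ]
0.16330368912600032
base [0.4663 0.0407 0.004 ] [ 0.4852 -0.0726  0.004 ] [0.7089 0.0812 0.004 ] 0.11479754818907037 0.24587103279086323 yaw 0.16462540910404352 0.16535521150129134
wing [0.694  0.0167 0.118 ] [0.6393 0.0153 0.118 ] [0.6666 0.016  0.118 ]
grip top [ 0.5016 -0.0087  0.057 ]
grip ends [ 0.5141 -0.0067  0.057 ] [ 0.4871 -0.0097  0.057 ]
scene gauge tip corner R [ 0.6241 -0.0042  0.018 ] [0.6221 0.0187 0.018 ] grip top sc [ 0.5021 -0.0082  0.057 ]
```

Both views agree. The nut pair is 86–88 mm apart (86 expected) and the press yaw is about 0.164 rad. The screw axis is at about (0.671, 0.017). The gauge grip is at (0.502, -0.0085) with a yaw of about 0.13, so the tip is about 46 mm short and 2 mm off the middle line, which fits the listing. The wing yaw of about 0.026 puts the screw near 0.14 rad.

```bash
cat >> h.py <<'E'
from plant import sensors
from scipy.spatial.transform import Rotation as Ro
AX=np.array([.671,.0172]); YAW=.164
def st():
    s=sensors.state(); R=Ro.from_rotvec(s["eef_rot"]).as_matrix()
    d=s["eef_pos"][:2]-AX; c,sn=np.cos(YAW),np.sin(YAW)
    print("t",round(s["time"],2),"pos",s["eef_pos"].round(4),"yaw",round(np.arctan2(R[1,0],R[0,0]),4),"z",R[:,2].round(3),"gap",round(s["finger_gap"],4),
     "F",s["wrist_force"].round(2),"Fpress",round(s["wrist_force"][:2]@[c,sn],2),"pressxy",np.round([c*d[0]+sn*d[1],-sn*d[0]+c*d[1]],4),"q6",round(s["qpos"][5],3)); return s,R
def go(p,t):
    s,R=st(); Rt=np.array([[np.cos(t),np.sin(t),0],[np.sin(t),-np.cos(t),0],[0,0,-1.]])
    print("shift",(R.T@(np.array(p)-s["eef_pos"])).round(4),"turn",Ro.from_matrix(R.T@Rt).as_rotvec().round(4))
def pp(x,y): c,s=np.cos(YAW),np.sin(YAW); return AX+[c*x-s*y,s*x+c*y]
E
python3 -c "
from h import *
go([.5018,-.0085,.09],-1.437)"
```

```text
t 0.1 pos [0.2653 0.5653 0.2303] yaw -2.0097 z [-0.001 -0.002 -1.   ] gap 0.0854 F [0.39 0.15 0.41] Fpress 0.41 pressxy [-0.3108  0.607 ] q6 -0.259
shift [ 0.4186 -0.4579  0.1412] turn [ 5.000e-04 -2.000e-03 -5.727e-01]
```

Request:
step_arm(targets=[[0.4186,-0.4579,0.141,0,-0.002,-0.573,0.06],[0.4186,-0.4579,0.141,0,-0.002,-0.573,0.06],[0.4186,-0.4579,0.141,0,-0.002,-0.573,0.06],[0.4186,-0.4579,0.141,0,-0.002,-0.573,0.06],[0.4186,-0.4579,0.141,0,-0.002,-0.573,0.06],[0.4186,-0.4579,0.141,0,-0.002,-0.573,0.06],[0.4186,-0.4579,0.141,0,-0.002,-0.573,0.06],[0.4186,-0.4579,0.141,0,-0.002,-0.573,0.06],[0.4186,-0.4579,0.141,0,-0.002,-0.573,0.06],[0.4186,-0.4579,0.141,0,-0.002,-0.573,0.06]])

```text
time: 1.35
eef_pos: [0.4979, 0.0003, 0.0923]
eef_rot: [2.366, -2.067, -0.0]
wrist_force: [1.2, 0.4, -0.2]
finger_gap: 0.06
```

```bash
python3 -c "
from h import *
go([.5018,-.0085,.026],-1.437)"
```

```text
t 1.35 pos [4.979e-01 3.000e-04 9.230e-02] yaw -1.4363 z [-0.  0. -1.] gap 0.06 F [ 1.22  0.39 -0.23] Fpress 1.26 pressxy [-0.1735  0.0116] q6 1.378
shift [ 0.0093 -0.0027  0.0663] turn [0.0003 0.0001 0.0007]
```

Request:
step_arm(targets=[[0.0093,-0.0027,0.03,0,0,0,0.06],[0.0093,-0.0027,0.06,0,0,0,0.06],[0.0093,-0.0027,0.066,0,0,0,0.06],[0.0093,-0.0027,0.066,0,0,0,0.06],[0.0093,-0.0027,0.066,0,0,0,0.06]])

```text
time: 1.98
eef_pos: [0.5027, -0.0079, 0.0275]
eef_rot: [-2.365, 2.065, -0.002]
wrist_force: [-0.8, 0.2, -0.3]
finger_gap: 0.0601
```

```bash
python3 -c "
from h import *
s,R=st(); print(s['qpos'].round(3))
import cv2
for n in ('scene','top'):
  im=imaging.capture(n)[:,:,::-1]
  b=im[180:270,290:430] if n=='scene' else im[105:225,225:375]
  cv2.imwrite(f'pics/{n}1.png',cv2.convertScaleAbs(cv2.resize(b,None,fx=5,fy=5,interpolation=cv2.INTER_CUBIC),alpha=1.5))
"
```

```text
t 1.98 pos [ 0.5027 -0.0079  0.0275] yaw -1.4354 z [ 0.002  0.001 -1.   ] gap 0.0601 F [-0.78  0.24 -0.33] Fpress -0.73 pressxy [-0.1702  0.0027] q6 1.399
[ 0.308  0.434 -0.536 -0.    -0.599  1.399]
```

View pics/scene1.png

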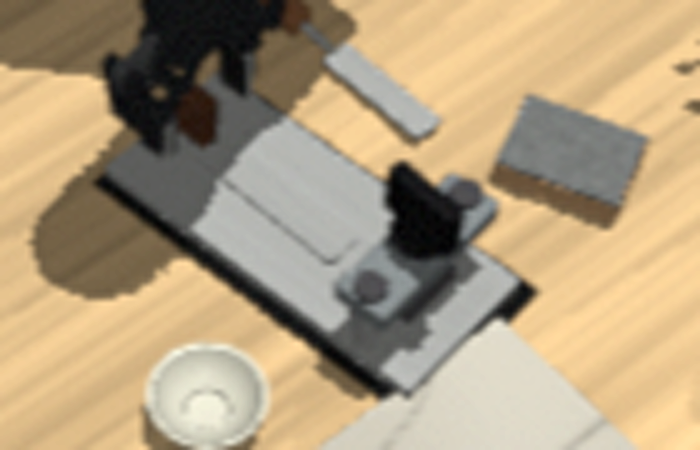

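View pics/top1.png

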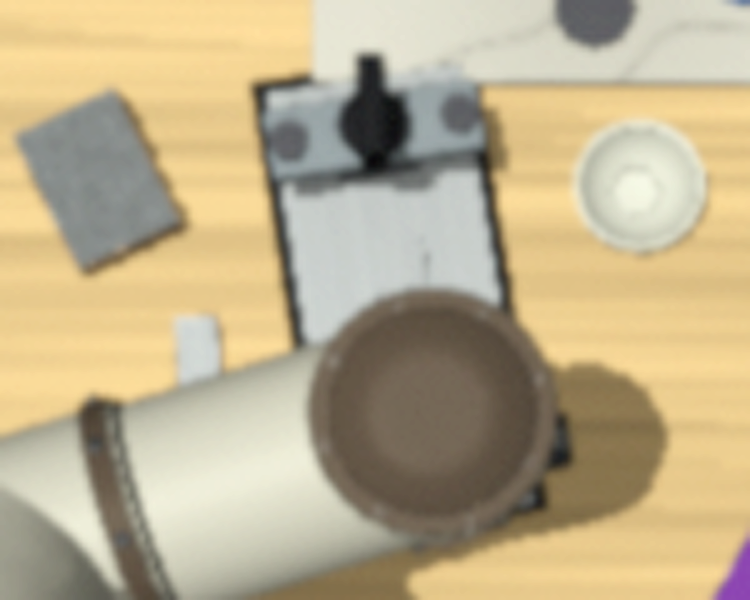

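The fingers stand on both sides of the grip, at about (195,115) in the scene crop. Next I close gently.

Request:
step_arm(targets=[[0,0,0,0,0,0,0.012],[0,0,0,0,0,0,0.012],[0,0,0,0,0,0,0.012],[0,0,0,0,0,0,0.012],[0,0,0,0,0,0,0.012],[0,0,0,0,0,0,0.012]], newtons=20)

```text
time: 2.82
eef_pos: [0.5027, -0.008, 0.0278]
eef_rot: [-2.365, 2.065, -0.002]
wrist_force: [-0.9, 0.3, 5.4]
finger_gap: 0.0136
```

```bash
python3 -c "
from h import *
x=pp(-.100,0); print(x); go([*x,.0275],-1.407)"
```

```text
[0.57234179 0.00087342]
t 2.83 pos [ 0.5027 -0.008   0.0278] yaw -1.4354 z [ 0.003  0.001 -1.   ] gap 0.0136 F [-0.88  0.33  5.42] Fpress -0.81 pressxy [-0.1701  0.0027] q6 1.399
shift [ 0.0006 -0.0701  0.0005] turn [-0.0027  0.0004 -0.0284]
```

Request:
step_arm(targets=[[0,0,-0.0005,-0.002,0,0,0.012],[0,-0.012,-0.0005,-0.002,0,-0.006,0.012],[0,-0.026,-0.0005,-0.002,0,-0.012,0.012],[0,-0.04,-0.0005,-0.002,0,-0.018,0.012],[0.0005,-0.055,-0.0005,-0.002,0,-0.024,0.012],[0.0005,-0.066,-0.0005,-0.002,0,-0.028,0.012],[0.0005,-0.07,-0.0005,-0.002,0,-0.028,0.012],[0.0005,-0.07,-0.0005,-0.002,0,-0.028,0.012],[0.0005,-0.07,-0.0005,-0.002,0,-0.028,0.012]])

```text
time: 3.95
eef_pos: [0.5716, 0.0009, 0.0284]
eef_rot: [-2.395, 2.033, 0.001]
wrist_force: [-0.6, 0.2, -0.1]
finger_gap: 0.0135
```

```bash
python3 -c "
from h import *
st()
import cv2
for n in ('scene',):
  im=imaging.capture(n)[:,:,::-1]
  b=im[180:270,290:430] if n=='scene' else im[105:225,225:375]
  cv2.imwrite(f'pics/{n}2.png',cv2.convertScaleAbs(cv2.resize(b,None,fx=5,fy=5,interpolation=cv2.INTER_CUBIC),alpha=1.5))
"
```

```text
t 3.95 pos [0.5716 0.0009 0.0284] yaw -1.4075 z [-0.  0. -1.] gap 0.0135 F [-0.56  0.23 -0.14] Fpress -0.52 pressxy [-1.007e-01  1.000e-04] q6 1.45
```

View pics/scene2.png

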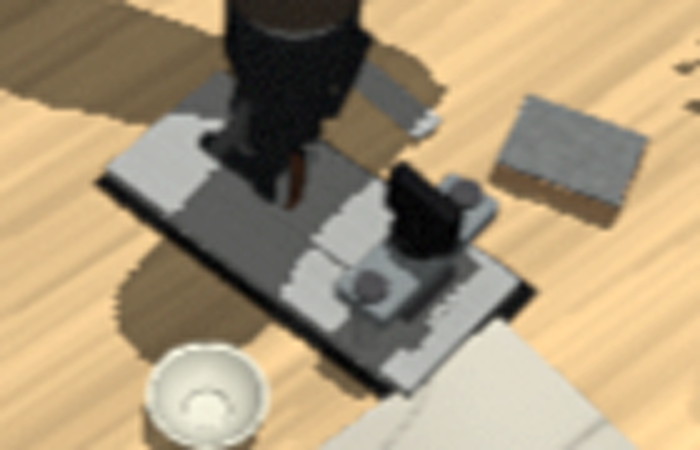

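The grip is at about (297,180) and the blade runs under the crossbar. The tip should be at about +23.5 mm. Now a free-drag baseline: pull back 6 mm and read the force while moving.

Request:
step_arm(targets=[[0,0.001,0,0,0,0,0.012],[0,0.002,0,0,0,0,0.012],[0,0.003,0,0,0,0,0.012]])

```text
time: 4.38
eef_pos: [0.5685, 0.0004, 0.0286]
eef_rot: [-2.395, 2.032, 0.0]
wrist_force: [0.6, -0.2, -1.8]
finger_gap: 0.0133
```

Request:
step_arm(targets=[[0,0.001,0,0,0,0,0.012]])

```text
time: 4.5
eef_pos: [0.5675, 0.0002, 0.0286]
eef_rot: [-2.395, 2.032, 0.0]
wrist_force: [0.4, -0.5, -0.3]
finger_gap: 0.0139
```

Request:
step_arm(targets=[[0,0.001,0,0,0,0,0.012]])

```text
time: 4.62
eef_pos: [0.5664, 0.0001, 0.0286]
eef_rot: [-2.395, 2.032, 0.0]
wrist_force: [0.0, -0.2, -0.4]
finger_gap: 0.014
```

Request:
step_arm(targets=[[0,-0.001,0,0,0,0,0.012],[0,-0.002,0,0,0,0,0.012],[0,-0.003,0,0,0,0,0.012]])

```text
time: 5.0
eef_pos: [0.5695, 0.0006, 0.0286]
eef_rot: [-2.395, 2.032, 0.0]
wrist_force: [0.3, 1.0, 0.0]
finger_gap: 0.0139
```

Request:
step_arm(targets=[[0,-0.001,0,0,0,0,0.012]])

```text
time: 5.12
eef_pos: [0.5706, 0.0008, 0.0286]
eef_rot: [-2.395, 2.032, 0.0]
wrist_force: [0.6, 0.3, -0.5]
finger_gap: 0.0138
```

Request:
step_arm(targets=[[0,-0.001,0,0,0,0,0.012]])

```text
time: 5.25
eef_pos: [0.5717, 0.0009, 0.0286]
eef_rot: [-2.395, 2.032, 0.0]
wrist_force: [0.4, -0.7, -1.5]
finger_gap: 0.0135
```

```bash
python3 -c "
from h import *
st()"
```

```text
t 5.25 pos [0.5717 0.0009 0.0286] yaw -1.4074 z [ 0.     0.001 -1.   ] gap 0.0135 F [ 0.36 -0.68 -1.48] Fpress 0.24 pressxy [-0.1006  0.0002] q6 1.45
```

The free-drag reading is within the noise (about ±0.7 N). I release and rise.

Request:
step_arm(targets=[[0,0,0,0,0,0,0.06],[0,0,0,0,0,0,0.06],[0,0,0,0,0,0,0.06],[0,0,-0.05,0,0,0,0.06],[0,0,-0.1,0,0,0,0.06],[0,0,-0.125,0,0,0,0.06]])

```text
time: 6.0
eef_pos: [0.5729, 0.0011, 0.1569]
eef_rot: [-2.392, 2.029, -0.005]
wrist_force: [0.1, 0.5, 0.3]
finger_gap: 0.0601
```

```bash
python3 -c "
from h import *
print(sz(388,170,.118),sz(460,215,.118))
go([.6705,.0172,.15],-1.545);go([.6705,.0172,.091],-1.545)"
```

```text
[0.64711461 0.0126373  0.118     ] [0.69412202 0.02277595 0.118     ]
t 6.0 pos [0.5729 0.0011 0.1569] yaw -1.407 z [ 0.005  0.001 -1.   ] gap 0.0601 F [0.06 0.54 0.31] Fpress 0.14 pressxy [-0.0994  0.0001] q6 1.45
shift [ 0.     -0.0989  0.0074] turn [-0.0052  0.0009  0.138 ]
t 6.0 pos [0.5729 0.0011 0.1569] yaw -1.407 z [ 0.005  0.001 -1.   ] gap 0.0601 F [0.06 0.54 0.31] Fpress 0.14 pressxy [-0.0994  0.0001] q6 1.45
shift [ 0.0001 -0.0986  0.0664] turn [-0.0052  0.0009  0.138 ]
```

Request:
step_arm(targets=[[0,-0.05,0.004,-0.005,0,0.07,0.06],[0,-0.0989,0.007,-0.005,0,0.138,0.06],[0,-0.0989,0.007,-0.005,0,0.138,0.06],[0,-0.0986,0.035,-0.005,0,0.138,0.06],[0,-0.0986,0.06,-0.005,0,0.138,0.06],[0,-0.0986,0.0664,-0.005,0,0.138,0.06],[0,-0.0986,0.0664,-0.005,0,0.138,0.06]])

```text
time: 6.88
eef_pos: [0.6702, 0.0171, 0.0913]
eef_rot: [-2.25, 2.192, 0.001]
wrist_force: [0.5, 0.2, 0.4]
finger_gap: 0.06
```

```bash
python3 -c "
from h import *
st();go([.6705,.0172,.091],-1.545)
import cv2
for n in ('scene',):
  im=imaging.capture(n)[:,:,::-1]
  b=im[170:260,290:430] if n=='scene' else im[105:225,225:375]
  cv2.imwrite(f'pics/{n}3.png',cv2.convertScaleAbs(cv2.resize(b,None,fx=5,fy=5,interpolation=cv2.INTER_CUBIC),alpha=1.5))
"
```

```text
t 6.88 pos [0.6702 0.0171 0.0913] yaw -1.5446 z [-0.     0.001 -1.   ] gap 0.06 F [0.48 0.21 0.38] Fpress 0.51 pressxy [-0.0008  0.    ] q6 1.331
t 6.88 pos [0.6702 0.0171 0.0913] yaw -1.5446 z [-0.     0.001 -1.   ] gap 0.06 F [0.48 0.21 0.38] Fpress 0.51 pressxy [-0.0008  0.    ] q6 1.331
shift [-0.0001 -0.0003  0.0003] turn [0.     0.0006 0.0004]
```

View pics/scene3.png

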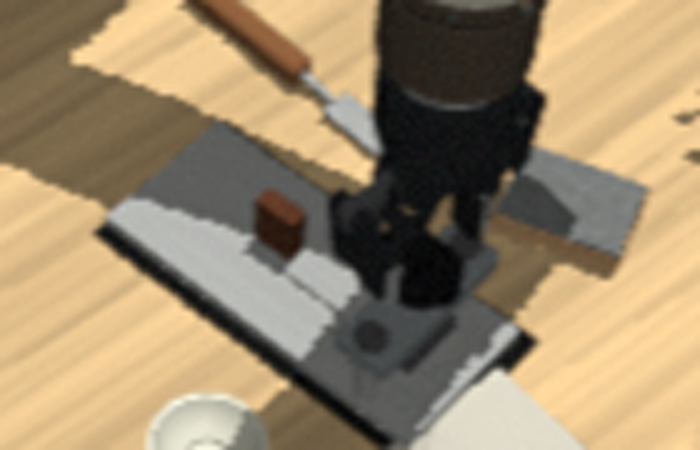

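The gauge grip stands at about (278,215) and the fingers straddle the wing at about (435,250). I close on the wing.

Request:
step_arm(targets=[[0,0,0,0,0,0,0.01],[0,0,0,0,0,0,0.01],[0,0,0,0,0,0,0.01],[0,0,0,0,0,0,0.01],[0,0,0,0,0,0,0.01],[0,0,0,0,0,0,0.01]], newtons=50)

```text
time: 7.68
eef_pos: [0.6712, 0.0162, 0.0932]
eef_rot: [-2.249, 2.191, -0.003]
wrist_force: [-0.7, -6.2, 4.8]
finger_gap: 0.0134
```

```bash
python3 -c "
from h import *
st(); print('grip top',ray('scene',278/5+290,203/5+170,.057), pp(-.1015,0))"
```

```text
t 7.67 pos [0.6712 0.0162 0.0932] yaw -1.5447 z [ 0.002 -0.    -1.   ] gap 0.0134 F [-0.72 -6.19  4.8 ] Fpress -1.72 pressxy [ 0.    -0.001] q6 1.331
grip top [0.56804204 0.00444939 0.057     ] [0.57086192 0.00062852]
```

Request:
step_arm(targets=[[0,0,0,0,0,0.17,0.01],[0,0,0,0,0,0.34,0.01],[0,0,0,0,0,0.51,0.01],[0,0,0,0,0,0.68,0.01],[0,0,0,0,0,0.85,0.01],[0,0,0,0,0,1.02,0.01],[0,0,0,0,0,1.19,0.01],[0,0,0,0,0,1.36,0.01],[0,0,0,0,0,1.53,0.01],[0,0,0,0,0,1.7,0.01]])

```text
time: 8.93
eef_pos: [0.6709, 0.0158, 0.0932]
eef_rot: [0.17, 3.135, -0.002]
wrist_force: [-1.1, -4.8, 2.9]
finger_gap: 0.0128
```

Request:
step_arm(targets=[[0,0,0,0,0,0,0.01]])

```text
time: 9.05
eef_pos: [0.671, 0.0157, 0.0933]
eef_rot: [0.168, 3.135, -0.001]
wrist_force: [-0.1, -2.7, 2.7]
finger_gap: 0.0131
```

```bash
python3 -c "
from h import *
st()"
```

```text
t 9.05 pos [0.671  0.0157 0.0933] yaw 3.0348 z [ 0.002 -0.001 -1.   ] gap 0.0131 F [-0.12 -2.68  2.69] Fpress -0.55 pressxy [-0.0003 -0.0014] q6 -0.372
```

Request:
step_arm(targets=[[0,0,0,0,0,0,0.06],[0,0,0,0,0,0,0.06],[0,0,0,0,0,0,0.06],[0,0,-0.04,0,0,0,0.06],[0,0,-0.06,0,0,0,0.06]])

```text
time: 9.68
eef_pos: [0.6718, 0.0161, 0.1553]
eef_rot: [0.166, 3.132, -0.001]
wrist_force: [-0.7, 0.2, 0.2]
finger_gap: 0.0601
```

```bash
python3 -c "
from h import *
x=pp(-.1,0);go([*x,.15],1.734)
import cv2
im=imaging.capture('top')[:,:,::-1]
b=im[105:225,225:375]
cv2.imwrite('pics/top4.png',cv2.convertScaleAbs(cv2.resize(b,None,fx=5,fy=5,interpolation=cv2.INTER_CUBIC),alpha=1.5))
b=imaging.capture('scene')[:,:,::-1][180:270,290:430]
cv2.imwrite('pics/scene4.png',cv2.convertScaleAbs(cv2.resize(b,None,fx=5,fy=5,interpolation=cv2.INTER_CUBIC),alpha=1.5))
"
```

```text
t 9.68 pos [0.6718 0.0161 0.1553] yaw 3.0358 z [ 0.005 -0.001 -1.   ] gap 0.0601 F [-0.69  0.17  0.25] Fpress -0.66 pressxy [ 0.0006 -0.0012] q6 -0.372
shift [ 0.0973 -0.0257  0.0048] turn [0.0031 0.0042 1.3018]
```

View pics/scene4.png

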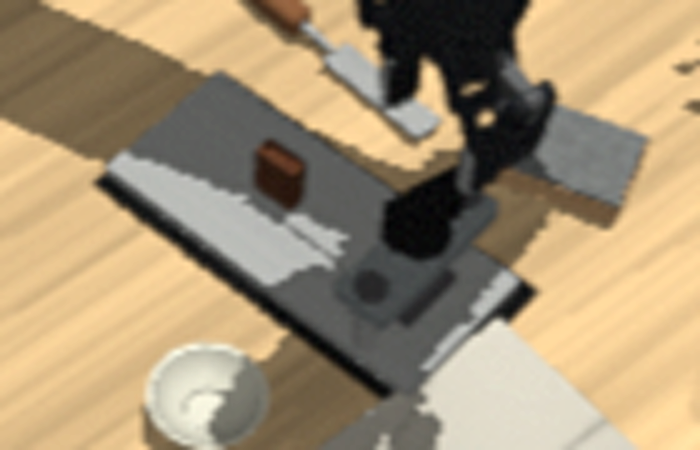

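View pics/top4.png

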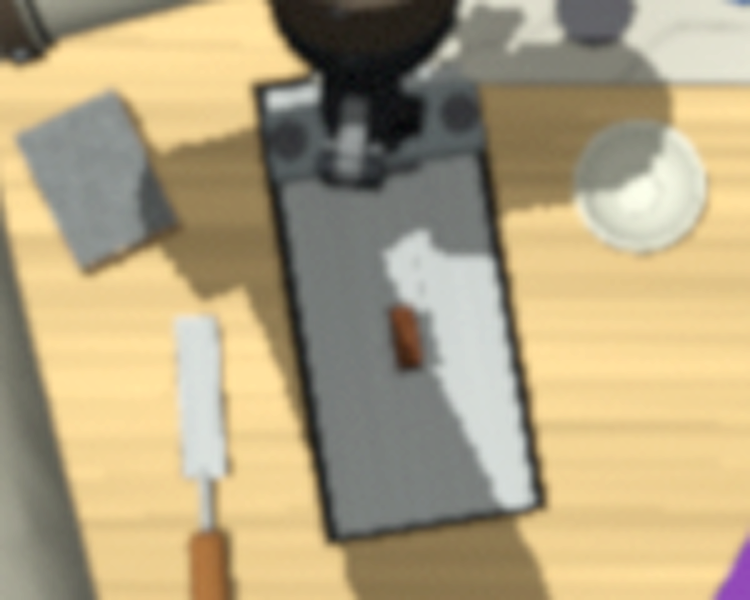

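The grip top is at (406,337) in the top crop, and the wing has turned away from the press's x. I check the position and move to the grip.

```bash
python3 -c "
from h import *
g=tz(406,337,.057)[:2];d=g-AX;c,s=np.cos(YAW),np.sin(YAW);print(g,c*d[0]+s*d[1],-s*d[0]+c*d[1])"
```

```text
[0.56831533 0.00073742] -0.10399463576149157 0.0005232105267733572
```

Request:
step_arm(targets=[[0.05,-0.013,0.005,0.003,0.004,0.18,0.06],[0.0973,-0.0257,0.005,0.003,0.004,0.36,0.06],[0.0973,-0.0257,0.005,0.003,0.004,0.54,0.06],[0.0973,-0.0257,0.005,0.003,0.004,0.72,0.06],[0.0973,-0.0257,0.005,0.003,0.004,0.9,0.06],[0.0973,-0.0257,0.005,0.003,0.004,1.08,0.06],[0.0973,-0.0257,0.005,0.003,0.004,1.26,0.06],[0.0973,-0.0257,0.005,0.003,0.004,1.302,0.06],[0.0973,-0.0257,0.005,0.003,0.004,1.302,0.06]])

```text
time: 10.9
eef_pos: [0.5724, 0.001, 0.1493]
eef_rot: [2.032, 2.395, 0.002]
wrist_force: [-0.0, -0.4, 0.4]
finger_gap: 0.0601
```

```bash
python3 -c "
from h import *
x=pp(-.101,.000);go([*x,.029],1.734)"
```

```text
t 10.9 pos [0.5724 0.001  0.1493] yaw 1.7343 z [ 0.001  0.001 -1.   ] gap 0.0601 F [-0.04 -0.36  0.36] Fpress -0.09 pressxy [-0.0999  0.0001] q6 -1.692
shift [-0.0002 -0.0013  0.1203] turn [ 0.0015 -0.0004  0.0003]
```

Request:
step_arm(targets=[[0,-0.001,0.05,0.001,0,0,0.06],[0,-0.001,0.1,0.001,0,0,0.06],[0,-0.001,0.1195,0.001,0,0,0.06],[0,-0.001,0.1195,0.001,0,0,0.012],[0,-0.001,0.1195,0.001,0,0,0.012],[0,-0.001,0.1195,0.001,0,0,0.012],[0,-0.001,0.1195,0.001,0,0,0.012],[0,-0.001,0.1195,0.001,0,0,0.012],[0,-0.001,0.1195,0.001,0,0,0.012]], newtons=20)

```text
time: 12.02
eef_pos: [0.5726, 0.0011, 0.0311]
eef_rot: [2.031, 2.395, 0.004]
wrist_force: [-0.9, 0.3, 5.9]
finger_gap: 0.0138
```

Request:
step_arm(targets=[[0,0,0,0,0,0,0.012]])

```text
time: 12.15
eef_pos: [0.5726, 0.0011, 0.0312]
eef_rot: [2.031, 2.394, 0.005]
wrist_force: [0.4, -1.0, -1.8]
finger_gap: 0.0138
```

Request:
step_arm(targets=[[0,-0.001,0,0,0,0,0.012],[0,-0.002,0,0,0,0,0.012],[0,-0.003,0,0,0,0,0.012]])

```text
time: 12.52
eef_pos: [0.5702, 0.0009, 0.0311]
eef_rot: [2.03, 2.394, 0.006]
wrist_force: [3.2, 0.5, -2.3]
finger_gap: 0.014
```

Request:
step_arm(targets=[[0,-0.001,0,0,0,0,0.012]])

```text
time: 12.65
eef_pos: [0.5695, 0.0009, 0.0312]
eef_rot: [2.03, 2.394, 0.007]
wrist_force: [3.9, -0.3, -2.4]
finger_gap: 0.0137
```

Request:
step_arm(targets=[[0,-0.001,0,0,0,0,0.012]])

```text
time: 12.78
eef_pos: [0.5686, 0.0008, 0.0312]
eef_rot: [2.029, 2.394, 0.007]
wrist_force: [3.6, 0.1, -0.3]
finger_gap: 0.0137
```

Request:
step_arm(targets=[[0,0.001,0,0,0,0,0.012],[0,0.002,0,0,0,0,0.012],[0,0.003,0,0,0,0,0.012]])

```text
time: 13.15
eef_pos: [0.5685, 0.0007, 0.0311]
eef_rot: [-2.031, -2.395, 0.001]
wrist_force: [-7.7, 0.9, 8.0]
finger_gap: 0.0134
```

Request:
step_arm(targets=[[0,0.001,0,0,0,0,0.012]])

```text
time: 13.28
eef_pos: [0.5684, 0.0007, 0.0312]
eef_rot: [-2.031, -2.394, 0.003]
wrist_force: [-1.7, -0.4, 1.2]
finger_gap: 0.0131
```

Request:
step_arm(targets=[[0,0.001,0,0,0,0,0.012]])

```text
time: 13.4
eef_pos: [0.5684, 0.0007, 0.0311]
eef_rot: [-2.03, -2.393, 0.005]
wrist_force: [-2.8, 0.4, 3.8]
finger_gap: 0.0138
```

Pulling back gave about 3.6 N, so the foot is already touching. Pushing forward bore down on the grip (Fz 8 N), which spoils that reading. I repeat it with the vertical load relieved.

Request:
step_arm(targets=[[0,0,-0.0005,0,0,0,0.012],[0,0.002,-0.0007,0,0,0,0.012],[0,0.004,-0.001,0,0,0,0.012],[0,0.006,-0.001,0,0,0,0.012]])

```text
time: 13.9
eef_pos: [0.5715, 0.0008, 0.0312]
eef_rot: [-2.029, -2.388, 0.014]
wrist_force: [-6.8, -0.4, 2.9]
finger_gap: 0.0135
```

Request:
step_arm(targets=[[0,0.002,-0.0003,0,0,0,0.012]])

```text
time: 14.02
eef_pos: [0.5715, 0.0007, 0.0311]
eef_rot: [-2.027, -2.386, 0.019]
wrist_force: [-6.2, 1.3, 6.3]
finger_gap: 0.0135
```

```bash
python3 -c "
from h import *
s,R=st();print(R.round(4))"
```

```text
t 14.03 pos [0.5715 0.0007 0.0311] yaw 1.7328 z [-0.016 -0.002 -1.   ] gap 0.0135 F [-6.19  1.27  6.32] Fpress -5.9 pressxy [-0.1008 -0.    ] q6 -1.689
[[-1.613e-01  9.868e-01 -1.620e-02]
 [ 9.869e-01  1.613e-01 -2.200e-03]
 [ 4.000e-04 -1.630e-02 -9.999e-01]]
```

```bash
python3 -c "
from h import *
go([.5715,.0007,.0311],1.734)"
```

```text
t 14.03 pos [0.5715 0.0007 0.0311] yaw 1.7328 z [-0.016 -0.002 -1.   ] gap 0.0135 F [-6.19  1.27  6.32] Fpress -5.9 pressxy [-0.1008 -0.    ] q6 -1.689
shift [ 0. -0.  0.] turn [-0.0163 -0.0004 -0.0012]
```

Open and re-close so the grasp is fresh and level, then pull again.

Request:
step_arm(targets=[[0,0,0,-0.0163,0,0,0.03],[0,0,0,-0.0163,0,0,0.03],[0,0,0,-0.0163,0,0,0.012],[0,0,0,-0.0163,0,0,0.012],[0,0,0,-0.0163,0,0,0.012],[0,0,0,-0.0163,0,0,0.012]])

```text
time: 14.78
eef_pos: [0.5719, 0.0008, 0.0312]
eef_rot: [2.034, 2.394, 0.001]
wrist_force: [0.8, 0.8, -0.1]
finger_gap: 0.0137
```

Request:
step_arm(targets=[[0,0,0,0,0,0,0.012],[0,-0.001,0,0,0,0,0.012],[0,-0.002,0,0,0,0,0.012]])

```text
time: 15.15
eef_pos: [0.5707, 0.0006, 0.0312]
eef_rot: [2.033, 2.393, 0.003]
wrist_force: [2.4, 0.7, -1.4]
finger_gap: 0.0132
```

Request:
step_arm(targets=[[0,-0.0012,0,0,0,0,0.012]])

```text
time: 15.28
eef_pos: [0.57, 0.0006, 0.0312]
eef_rot: [2.033, 2.393, 0.005]
wrist_force: [3.0, 0.3, -2.1]
finger_gap: 0.0135
```

Request:
step_arm(targets=[[0,-0.0012,0,0,0,0,0.012]])

```text
time: 15.4
eef_pos: [0.569, 0.0004, 0.0312]
eef_rot: [2.033, 2.393, 0.005]
wrist_force: [3.4, -0.4, -2.5]
finger_gap: 0.0136
```

Request:
step_arm(targets=[[0,-0.0012,0,0,0,0,0.012]])

```text
time: 15.52
eef_pos: [0.5678, 0.0003, 0.0312]
eef_rot: [2.032, 2.393, 0.005]
wrist_force: [2.5, -0.4, -2.4]
finger_gap: 0.0136
```

Request:
step_arm(targets=[[0,-0.0012,0,0,0,0,0.012]])

```text
time: 15.65
eef_pos: [0.5666, 0.0001, 0.0312]
eef_rot: [2.032, 2.393, 0.005]
wrist_force: [3.7, 1.1, -2.0]
finger_gap: 0.0139
```

```bash
python3 -c "
from h import *
st()"
```

```text
t 15.65 pos [5.666e-01 1.000e-04 3.120e-02] yaw 1.7332 z [ 0.004  0.001 -1.   ] gap 0.0139 F [ 3.73  1.11 -2.04] Fpress 3.86 pressxy [-0.1058  0.0002] q6 -1.694
```

The tool lifts by about 2 N when it pulls and bears down when it pushes. Corrected with the 0.6 factor, the readings agree on a drag of about 4.4 N, but gripping couples in vertical load. For a cleaner check I'll release and push the grip's rear face with shut fingertips.

Request:
step_arm(targets=[[0,0,0,0,0,0,0.04],[0,0,0,0,0,0,0.04],[0,0,-0.04,-0.004,0,0,0.04],[0,-0.018,-0.05,-0.004,0,0,0],[0,-0.038,-0.05,-0.004,0,0,0],[0,-0.038,-0.05,-0.004,0,0,0],[0,-0.038,-0.02,-0.004,0,0,0],[0,-0.038,-0.004,-0.004,0,0,0],[0,-0.038,-0.004,-0.004,0,0,0]])

```text
time: 16.77
eef_pos: [0.5287, -0.0063, 0.0337]
eef_rot: [2.032, 2.392, 0.006]
wrist_force: [0.6, 0.4, 0.6]
finger_gap: -0.0001
```

```bash
python3 -c "
from h import *
go([*pp(-.13,0),.035],1.734)
import cv2
b=imaging.capture('scene')[:,:,::-1][180:270,290:430]
cv2.imwrite('pics/scene5.png',cv2.convertScaleAbs(cv2.resize(b,None,fx=5,fy=5,interpolation=cv2.INTER_CUBIC),alpha=1.5))
"
```

```text
t 16.77 pos [ 0.5287 -0.0063  0.0337] yaw 1.7333 z [ 0.005  0.001 -1.   ] gap -0.0001 F [0.63 0.41 0.59] Fpress 0.69 pressxy [-1.442e-01  1.000e-04] q6 -1.705
shift [-0.0001  0.0142 -0.0012] turn [ 0.005   0.     -0.0007]
```

View pics/scene5.png

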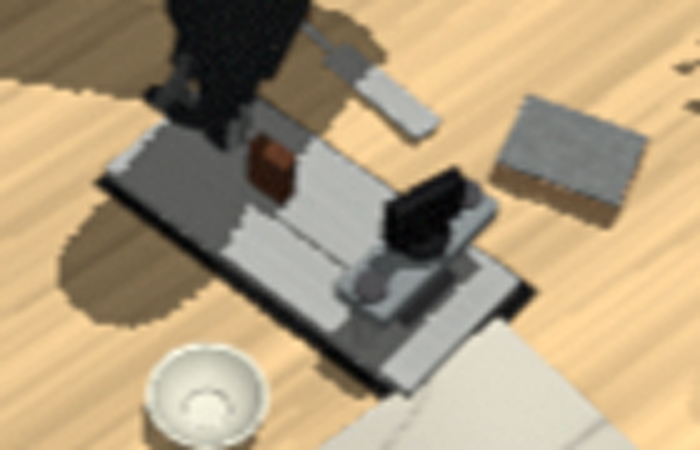

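The grip is free at about (271,165), with the shut fingers behind it at about (225,125). I push forward slowly.

Request:
step_arm(targets=[[0,0.006,0,0.005,0,0,0],[0,0.009,0,0.005,0,0,0],[0,0.011,0,0.005,0,0,0],[0,0.0125,0,0.005,0,0,0],[0,0.014,0,0.005,0,0,0]])

```text
time: 17.45
eef_pos: [0.5397, -0.0049, 0.0346]
eef_rot: [-2.032, -2.391, 0.007]
wrist_force: [-7.5, -1.2, 5.7]
finger_gap: 0.0001
```

Request:
step_arm(targets=[[0,0.002,0,0,0,0,0]])

```text
time: 17.58
eef_pos: [0.5397, -0.005, 0.0347]
eef_rot: [-2.032, -2.388, 0.012]
wrist_force: [-3.7, -0.1, 1.8]
finger_gap: 0.0
```

Request:
step_arm(targets=[[0,0.002,0,0,0,0,0]])

```text
time: 17.7
eef_pos: [0.5397, -0.005, 0.0347]
eef_rot: [-2.031, -2.385, 0.017]
wrist_force: [-6.8, 1.0, 4.2]
finger_gap: -0.0001
```

Request:
step_arm(targets=[[0,0.002,0,0,0,0,0]])

```text
time: 17.82
eef_pos: [0.5396, -0.005, 0.0348]
eef_rot: [-2.029, -2.383, 0.022]
wrist_force: [-6.7, 1.4, 3.9]
finger_gap: -0.0003
```

```bash
python3 -c "
from h import *
st()"
```

```text
t 17.82 pos [ 0.5396 -0.005   0.0348] yaw 1.7306 z [-0.018 -0.003 -1.   ] gap -0.0003 F [-6.69  1.41  3.86] Fpress -6.37 pressxy [-0.1332 -0.0005] q6 -1.698
```

Request:
step_arm(targets=[[0,0,-0.001,-0.018,0,0,0],[0,0.002,-0.001,-0.018,0,0,0],[0,0.004,-0.0015,-0.018,0,0,0],[0,0.006,-0.002,-0.018,0,0,0]])

```text
time: 18.32
eef_pos: [0.544, -0.0045, 0.0362]
eef_rot: [-2.036, -2.389, 0.005]
wrist_force: [-4.4, -0.4, -0.7]
finger_gap: -0.0
```

Request:
step_arm(targets=[[0,0.003,-0.0007,-0.003,0,0,0]])

```text
time: 18.45
eef_pos: [0.5461, -0.0043, 0.0364]
eef_rot: [-2.037, -2.389, 0.004]
wrist_force: [-4.7, -0.6, -0.2]
finger_gap: -0.0001
```

Request:
step_arm(targets=[[0,0.003,-0.0007,-0.003,0,0,0]])

```text
time: 18.58
eef_pos: [0.5483, -0.0041, 0.0367]
eef_rot: [-2.038, -2.389, 0.003]
wrist_force: [-4.5, -1.1, -0.3]
finger_gap: -0.0001
```

```bash
python3 -c "
from h import *
st()"
```

```text
t 18.57 pos [ 0.5483 -0.0041  0.0367] yaw 1.7293 z [-0.002 -0.001 -1.   ] gap -0.0001 F [-4.51 -1.1  -0.32] Fpress -4.63 pressxy [-0.1245 -0.0009] q6 -1.7
```

That was clean sliding with almost no vertical load: 4.4–4.7 N of drag, or about 3.4 N of foot force. This is well inside the band, so the screw stays as it is. I back away and check.

Request:
step_arm(targets=[[0,-0.01,0,0,0,0,0],[0,-0.03,0,0,0,0,0],[0,-0.03,-0.06,0,0,0,0],[0,-0.08,-0.12,0,0,0,0],[0.06,-0.1,-0.15,0,0,0,0],[0.12,-0.1,-0.15,0,0,0,0],[0.18,-0.1,-0.15,0,0,0,0],[0.22,-0.1,-0.15,0,0,0,0],[0.22,-0.1,-0.15,0,0,0,0]])

```text
time: 19.7
eef_pos: [0.4161, 0.2014, 0.1881]
eef_rot: [-2.032, -2.396, -0.007]
wrist_force: [0.5, -0.8, -0.2]
finger_gap: -0.0003
```

```bash
python3 -c "
from h import *
st()
import cv2
f=lambda b:cv2.convertScaleAbs(cv2.resize(b,None,fx=5,fy=5,interpolation=cv2.INTER_CUBIC),alpha=1.5)
im=imaging.capture('top')[:,:,::-1];cv2.imwrite('pics/top6.png',f(im[105:225,225:375]));cv2.imwrite('pics/topfull6.png',im)
cv2.imwrite('pics/scene6.png',f(imaging.capture('scene')[:,:,::-1][180:270,290:430]))
"
```

```text
t 19.7 pos [0.4161 0.2014 0.1881] yaw 1.7346 z [ 0.003  0.004 -1.   ] gap -0.0003 F [ 0.51 -0.79 -0.24] Fpress 0.37 pressxy [-0.2214  0.2233] q6 -2.21
```

View pics/top6.png

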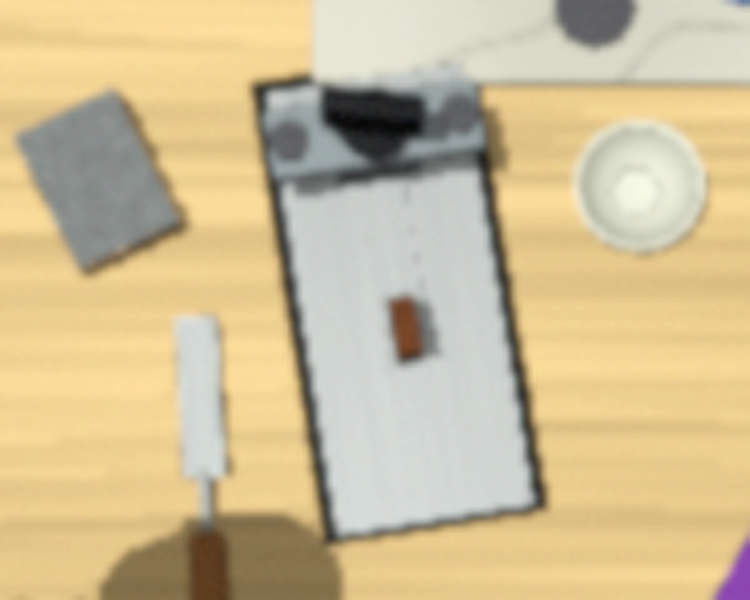

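View pics/scene6.png

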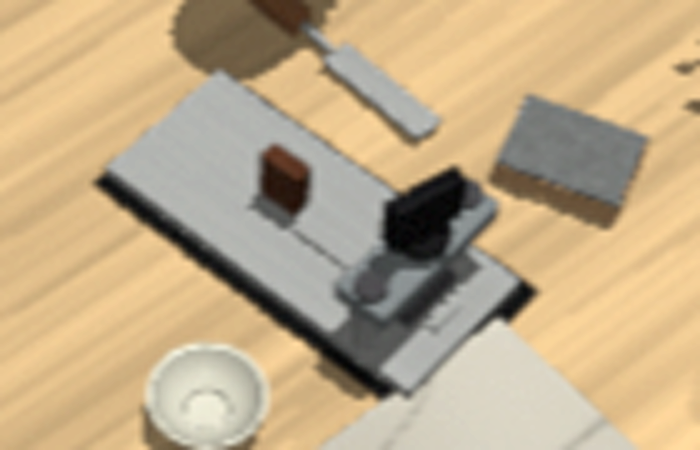

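View pics/topfull6.png

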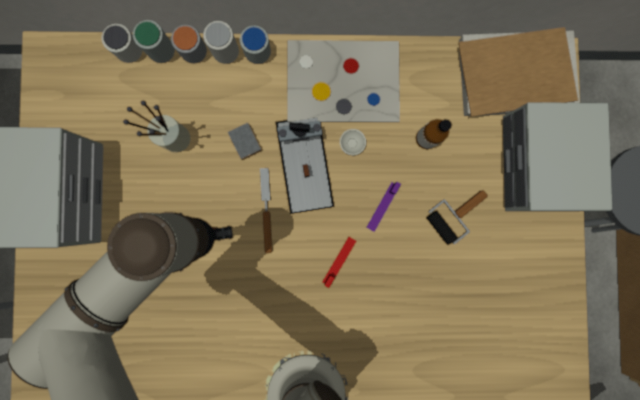

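The grip top is at (406,328) in the top crop, and the blade tip shows past the bridge near (435,328)–(465,300) in the scene crop. The bystanders look unmoved.

```bash
python3 -c "
from h import *
c,s=np.cos(YAW),np.sin(YAW)
def P(g):
  d=g[:2]-AX; print(np.round([c*d[0]+s*d[1],-s*d[0]+c*d[1]],4))
P(tz(406,328,.057));P(tz(400,298,.057));P(tz(411,359,.057));P(sz(284,165,.057));P(sz(435,330,.018));P(sz(465,300,.018))
w1,w2=tz(327,103,.118),tz(420,119,.118);d=w1-w2;print('wing',np.arctan2(d[1],d[0]))
import cv2
"
```

```text
[-0.0995 -0.0002]
[-0.0841  0.0003]
[-1.153e-01 -1.000e-04]
[-0.0971  0.0002]
[ 0.0259 -0.0087]
[0.0261 0.0193]
wing 1.403406021688634
```

The tip is at about +26 mm and within about 5 mm of the middle line. The wing angle gives a screw angle of about 1.9 rad, consistent with 1.84. I hand in.

```bash
python3 -c "
from plant import bot
print(bot.close_job())"
```

```text
the job is handed in; nothing more can be done
None
```

I slid the blade through under the open foot, turned the screw down about 1.7 rad in one grasp, and handed in at about 20 s with the blade nipped and everything released.

**Drag:** The cleanest check was a push on the grip's rear face with shut fingertips and almost no vertical load. It slid at 4.4 to 4.7 N, which means about 3.4 N of foot force. The gripped pulls read only 2.4 to 3.9 N, but they lifted the gauge by about 2 N. Corrected for that lift they come to about 4.4 N. Several forward pushes bore down on the gauge without sliding it and read 6 to 8 N. I counted those only after correction, and most fit the same drag.

**Position:** The last pictures put the tip about 26 mm past the screw axis. By the grip, the blade lies on the middle line. A rough reading of the tip edge put it 5 mm off, still inside the 10 mm limit.

**Screw angle:** The turn count gives about 1.84 rad and the wing in the picture about 1.9 rad.

**Bystanders:** They look unmoved in the last top view; I compared by eye and did not measure them.

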